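Demagnetise a bearing ball

ROBOT

A 7-joint arm with a two-finger parallel gripper is mounted at the origin on the work surface. World frame = base frame: x ahead of the robot, y to its left, z up, the work surface at z = 0. Lengths are in m, angles in rad, forces in N, time in s.
With the tool pointing down it reaches from about 0.4 to 0.85 m from the base axis. Payload 10.4 kg.
Tool frame: the origin (TCP) lies between the finger pads, 19 mm behind the fingertips; this is the grasp point; z points along the fingers, y is the direction in which the jaws open and shut (so a half turn about z gives the same grasp; the last joint's range is limited). The gripper opens to 87 mm and grips with 3 to 60 N. Pads are 19 mm wide; open, the fingers measure 117 mm over their backs; the gripper's body (75 mm by 190 mm) begins 51 mm behind the grasp point.
Start: joints at [1.149, 0.332, -0.065, 1.46, 0.022, 1.35, -0.088], TCP at [0.243, -0.576, 0.241] pointing down, gripper open.
Joint ranges: [-2.6, 2.6], [-0.5, 2.12], [-1.47, 1.34], [0.16, 2.42], [-1.27, 4.41], [0.06, 2.06], [-2.6, 2.6]. Speed limits (rad/s): [2.22, 2.22, 2.79, 2.79, 3.14, 3.14, 3.14].

INTERFACE

Orientations are given as a unit quaternion [x, y, z, w].
In Python, from bench import readout, camera, calibration, order gives the robot as it stands.
- The arm moves only by the tool apply_moves, never from a script. Its argument "deltas" is a list of rows, each an object with "translation": the shift along the world's x, y, z in m, a list of three; "turn": the turn, a rotation vector about the world's x, y, z in rad, a list of three; "hand": the finger opening in m, from 0 to 0.087. A call has 1 to 5 rows; each row shifts and turns the pose as measured when the row begins; what a row does not reach is not made up. A row lasts 1/10 s, in which the tool goes at most 50 mm and 8.59 degrees, less where a joint would pass 70% of its speed; a pose out of reach is approached as far as the arm can. A call with a gripper value outside its range is refused whole. The fingers move at their own pace and stop on an object; "newtons" is the grip in N (left out, the last holds). Time passes only in rows, so rows that do not move let the fingers close. It gives the time, the measured TCP pose, the force and the opening at its end, in the units of the state.
- readout.read_state(): the state, without advancing time (a new reading comes with each control period).
- camera(name): name is "scene" or "top" or "wrist"; returns the picture (480x640x3 uint8, red, green, blue); there is no depth.
- calibration(name): a dict with "fx", "fy", "cx", "cy" (pixels), "extrinsics" (4x4, takes a point from world to camera coordinates). Camera axes: x right, y down, z forward; pixel columns grow to the right and rows downward; lengths in m; the calibration is good to about 2 mm. A picture is of the moment at which its call begins: read the wrist's pose just before it. calibration takes no time and is no camera call; for the wrist camera it gives the pose at the moment of the call.
- order.close_job(): hands the job in, once; it reports no verdict.
The state is a dict: "time": time; "joint_positions": joint angles; "joint_vel": joint speeds; "joint_torque": joint torques, N m; "ee_pos": TCP position; "eef_rot": TCP orientation; "ft_force": force on the tool from outside, world axes, zero at the start; "torque": the same for the moment, N m; "width": finger opening in m.
Only numpy, scipy, OpenCV 4.12 (cv2) and the standard library are available. Lean on these libraries where they do the work, as an engineer would, in place of code of your own. Each camera call takes 0.05 s, during which the arm holds its last target. There are 200 camera calls.

TASK

Demagnetise the loose bearing ball: first turn the demagnetiser's dial until its pointer meets the one long, wide mark on the scale, and only then pick up the tray with the ball by its upright grip and carry it over the coil plate, keeping it upright so that the ball never leaves its pocket. Finish while still holding the tray, level and still, with the ball over the middle of the coil plate and the tray's underside about 5 cm above the plate; the tray must never knock the demagnetiser and nothing else on the bench should be disturbed.

Things in the scene. Friction and masses are not known exactly. Their poses are not given: they have to be found in the camera images.
- demag: the demagnetiser: fixed grey box with a black top panel, 160 (x) x 260 (y) mm, panel 70 mm high; origin at the centre of its underside, z up. On top: a light grey square coil plate towards +y and a black dial with a white tick scale towards -y, dial axis 75 mm from the middle (0, -75 mm) in its frame.
- coil (a point): middle of the coil plate's top face (plate 110 x 110 mm, 76 mm above the bench, marked by a thin black cross of lines); axes as the demagnetiser's, z up.
- dial (a joint): angle of the dial, rad, 0 to 4.71, growing clockwise seen from above; it stays where it is left (friction about 0.03 N m). The scale has 11 ticks from 0 to 4.71; the one long, wide mark (22 x 5 mm, the others 8 x 2 mm) is at 2.83, where the dial must be set. It starts between 1.4 and 2.2.
- dial_grip (a point): on the dial's axis at the height to grip, 107 mm above the bench. The dial's upright grip bar is 42 mm long, 14 mm thick and 32 mm tall, its top 114 mm above the bench. The point turns with the dial: its x axis runs along the bar, and the white pointer line is on the bar's -x half; z up.
- tray: the tray with the ball in it (loose, about 0.25 kg): dark steel plate 130 (x) x 80 (y) x 10 mm with two shallow round pockets at x = -40 and +40 mm, and in its middle an upright aluminium grip fin 32 mm (x) by 12 mm thick (y), its top 75 mm above the underside. Origin at the centre of the underside, z up. Grip the fin across its thickness, tool pointing down.
- pocket (a point): the place of the ball's centre when it lies in the middle of its pocket: (-40, 0, 17.5) mm in the tray's frame. The pocket is 28 mm wide and only 2.5 mm deep with a flat floor, so the ball can roll about 7 mm off the middle; it climbs out at a tilt near 40 degrees.
- ball_center (a point): centre of the loose steel ball, 20 mm diameter, 33 g, in the -x pocket of the tray.
- blank: another tray of the same size with the same fin but with two square pockets, empty: leave it alone. Origin at the centre of its underside.
- race: a bearing race, steel ring 44 mm across, 12 mm high, lying near the tray: leave alone. Origin at the centre of its underside.
- driver: a screwdriver about 140 mm long lying beyond the trays: leave alone.
- wrench: a wrench about 160 mm long lying left of the demagnetiser: leave alone.
- plug: a red industrial plug, 58 mm across, 78 mm tall, standing in front of the demagnetiser: leave alone. Origin at the centre of its underside.
- jar: a jar with a black cap, 54 mm across, 65 mm tall, standing behind the demagnetiser: leave alone. Origin at the centre of its underside.
Not all that is in view belongs to the job. What is shaped like the tray but green or turquoise is not meant.

How it is judged:
On the way, in this order (a step that is already met when the one before it is completed fails the run):
1. the dial stands on the long, wide mark (value of joint dial between 2.71 and 2.95 rad and height (world z) of tray below 0.01 m), for 0.3 s.
2. the tray is lifted off the bench by the gripper (height (world z) of tray above 0.04 m and contact force between tray and the fingers above 1 N), for 0.2 s.
At the end, for the whole second after the job is handed in: The dial is within 0.12 rad of the long mark (2.83); the gripper holds the tray still, within 0.12 rad of level, its underside 25 to 80 mm above the coil plate and not touching the demagnetiser; the ball is in its pocket and within 25 mm (horizontally) of the coil plate's middle (value of joint dial between 2.71 and 2.95 rad and distance between ball_center and pocket below 0.012 m and horizontal distance between ball_center and coil below 0.025 m and z of tray in the frame of coil between 0.025 and 0.08 m and angle between tray's own z axis and vertical below 0.12 rad and linear speed of tray below 0.03 m/s and angular speed of tray below 0.2 rad/s and contact force between tray and the fingers above 1 N and contact force between tray and demag below 0.1 N); the arm keeps its last pose, push and grip.
It fails at once if the ball leaves its pocket (distance between ball_center and pocket above 0.014 m).
It fails at once if the tray knocks the demagnetiser (contact force between tray and demag above 2 N).
It fails at once if something else on the bench is moved more than 30 mm (distance of any of blank, race, driver, wrench, plug, jar from where it was at the start of the episode above 0.03 m).
It also fails if it takes over 67 s, if anything falls off the work surface, if the arm or the gripper's body presses on something with over 40 N, if the wrist force passes 120 N, or if a joint passes its speed limit or range.

## Working session

There is one attempt and no reset: what is moved stays moved. The work goes in short steps, Python scripts to look and compute and a tool call to move; the robot and the scene stay as the last step left them, time stands still between calls to the robot, and variables do not carry over. Pictures are saved under pics/ and viewed, about 8 in all and at most 12, crops included, and the job is handed in when it is done.

Besides the shell and the picture viewer there is one more tool, called as name(argument=value, ...) on one line, values as JSON. apply_moves: Moves the arm, as the interface text tells. Its arguments: {"type":"object","properties":{"deltas":{"type":"array","items":{"type":"object","properties":{"translation":{"type":"array","items":{"type":"number"}},"turn":{"type":"array","items":{"type":"number"}},"hand":{"type":"number"}}}},"newtons":{"type":"number"}},"required":["deltas"]}

```bash
mkdir -p pics
cat > h.py <<'E'
import numpy as np,cv2
from bench import readout,camera,calibration,order
def px2w(c,u,v,z):
    E=np.array(c["extrinsics"]);R=E[:3,:3];t=E[:3,3];o=-R.T@t
    d=R.T@np.array([(u-c["cx"])/c["fx"],(v-c["cy"])/c["fy"],1]);return o+d*(z-o[2])/d[2]
def w2px(c,p):
    E=np.array(c["extrinsics"]);q=E[:3,:3]@np.array(p)+E[:3,3]
    return np.array([c["fx"]*q[0]/q[2]+c["cx"],c["fy"]*q[1]/q[2]+c["cy"]])
E
python3 - <<'E'
from h import *
print(readout.read_state())
for n in("top","scene"):
    im=camera(n);cv2.imwrite(f"pics/{n}0.png",im[:,:,::-1]);c=calibration(n);print(n,c)
E
```

```text
{'time': 0.0, 'joint_positions': array([ 1.14936506,  0.3328741 , -0.06471156,  1.46097159,  0.02158749,
        1.34987944, -0.08851842]), 'joint_vel': array([ 2.72515023e-04, -1.24836054e-03, -3.00872985e-04, -1.42430695e-04,
        1.39767482e-03, -5.79085079e-04,  6.02197056e-05]), 'joint_torque': array([-2.03424711e-04, -6.23259473e+01,  2.45830603e-02, -3.89897203e+01,
       -6.11802726e-02,  3.96525313e-02,  1.23721584e-04]), 'ee_pos': array([ 0.24257564, -0.57560487,  0.2404381 ]), 'eef_rot': array([ 9.80181126e-01,  1.98102106e-01, -1.67355784e-04, -6.98975331e-04]), 'ft_force': array([-1.08447664,  0.10874704, -0.21201035]), 'torque': array([ 0.0072668 , -0.02776613, -0.01331237]), 'width': 0.08726859118111885}
top {'fx': 511.1654991772566, 'fy': 511.1654991772566, 'cx': 321.2910639683788, 'cy': 241.98825850720704, 'extrinsics': array([[-0.0245817 , -0.99946733,  0.02146624,  0.00263342],
       [-0.99594287,  0.02262437, -0.08709727,  0.51711593],
       [ 0.08656522, -0.02352015, -0.99596851,  1.55610968],
       [ 0.        ,  0.        ,  0.        ,  1.        ]])}
scene {'fx': 512.9954887754475, 'fy': 512.9954887754475, 'cx': 321.2458997813223, 'cy': 248.075253335049, 'extrinsics': array([[ 0.19904879,  0.97984574,  0.01678985, -0.12616184],
       [ 0.76109341, -0.14377264, -0.6325079 , -0.31679296],
       [-0.61734626,  0.13867857, -0.77437191,  1.60649256],
       [ 0.        ,  0.        ,  0.        ,  1.        ]])}
```

View pics/top0.png

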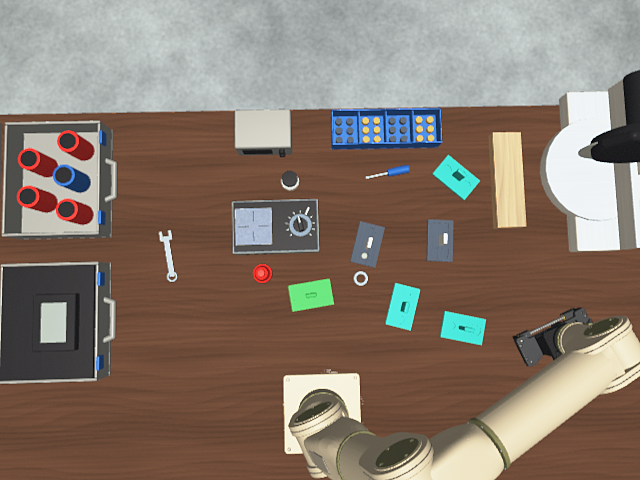

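View pics/scene0.png

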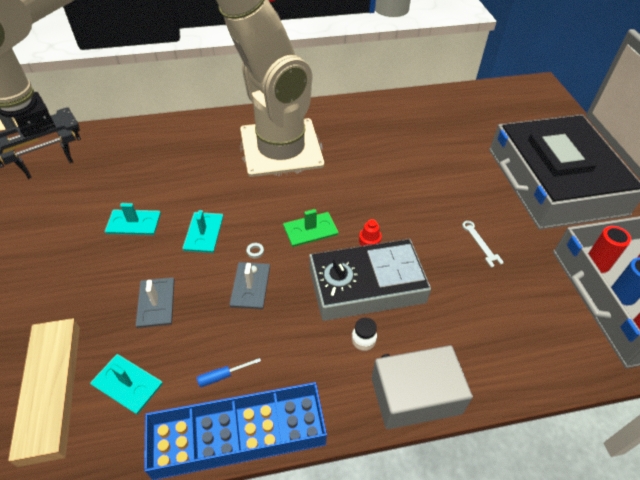

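Candidates for the tray in the top view are dark (368,243) with a bright ball spot at (364,256), dark (440,240), probably the blank, and the green/turquoise decoys at (311,295), (403,306), (463,328) and (456,176). I choose (368,243) and will check it with a close crop.

Run:
```python
import cv2,numpy as np
t=cv2.imread("pics/top0.png");s=cv2.imread("pics/scene0.png")
a=cv2.resize(t[190:290,225:395],None,fx=4.7,fy=3,interpolation=3)
a=cv2.resize(t[195:275,228:388],(800,400)[::1],interpolation=cv2.INTER_CUBIC)
b=cv2.resize(s[255:305,225:365],None,fx=4,fy=4,interpolation=cv2.INTER_CUBIC)
o=np.zeros((600,800,3),np.uint8);o[:400]=a;o[400:,:560]=b
cv2.imwrite("pics/crop1.png",o)
```

```text
(no output)
```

View pics/crop1.png

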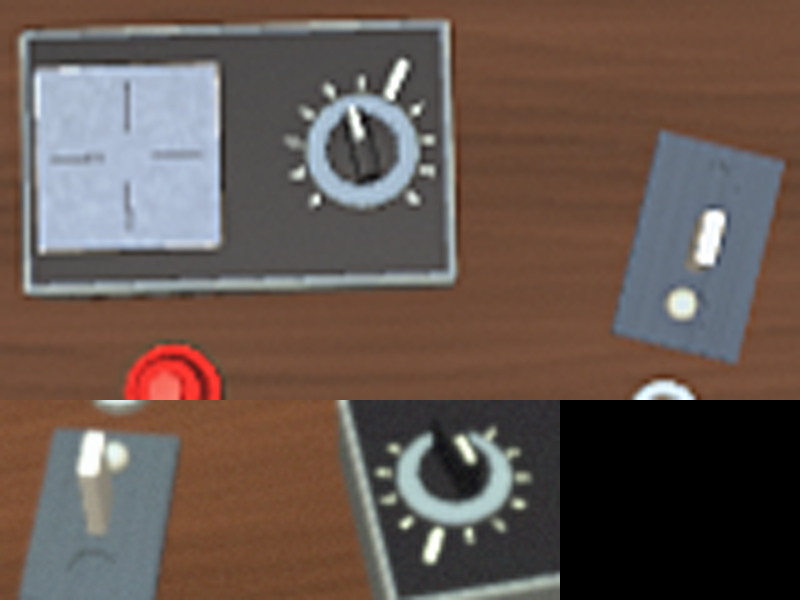

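Run:
```python
from h import *
c=calibration("top")
P=lambda u,v,z:px2w(c,228+u/5,195+v/5,z)[:2]
f=lambda n,p:print(n,np.round(p,4))
d=[P(*q,.07) for q in((22,35),(449,21),(457,281),(27,295))]
f("demag corners",d);f("c",np.mean(d,0))
f("sides",[np.linalg.norm(d[i]-d[i-1]) for i in range(4)])
f("coil",P(128,158,.076));f("dial ring",P(362,151,.076))
p=[P(*q,.076) for q in((37,70),(217,64),(220,247),(40,251))];f("plate c",np.mean(p,0))
m0,m1=P(388,98,.071),P(404,60,.071);ax=P(362,151,.076)
ang=lambda v:np.degrees(np.arctan2(v[1],v[0]))
f("mark",[ang(m1-m0),ang((m0+m1)/2-ax)])
b0,b1=P(349,105,.114),P(374,180,.114)
f("ptr",[ang(b0-b1),ang(P(353,122,.114)-ax)]);f("barlen",np.linalg.norm(b0-b1));f("barmid",(b0+b1)/2)
t=[P(*q,.01) for q in((661,129),(784,160),(740,362),(612,330))]
f("tray c",np.mean(t,0));f("sides",[np.linalg.norm(t[i]-t[i-1]) for i in range(4)])
f("tray +x dir",[ang(t[0]-t[3]),ang(t[1]-t[2]),ang(t[0]-t[1])])
f("ball",P(682,304,.02));f("fin top",P(712,225,.075))
f("yaw demag",[ang(d[0]-d[1]),ang(d[3]-d[2])])
from scipy.spatial.transform import Rotation as R
f("tool R",R.from_quat(readout.read_state()["eef_rot"]).as_matrix())
```

```text
demag corners [[ 0.6395  0.2556]
 [ 0.6427 -0.0011]
 [ 0.4854 -0.0021]
 [ 0.483   0.2541]]
c [0.5626 0.1266]
sides [0.1566 0.2568 0.1573 0.2563]
coil [0.563  0.1924]
dial ring [0.5642 0.0529]
plate c [0.5632 0.1921]
mark [-23.9038 -25.9263]
ptr [17.095  18.7298]
barlen 0.0464
barmid [0.5646 0.0524]
tray c [ 0.5086 -0.155 ]
sides [0.1297 0.0794 0.1296 0.082 ]
tray +x dir [-15.3858 -14.2416  74.4962]
ball [ 0.4714 -0.1419]
fin top [ 0.5151 -0.1555]
yaw demag [90.7017 90.545 ]
tool R [[ 9.215e-01  3.884e-01 -6.000e-04]
 [ 3.884e-01 -9.215e-01  1.200e-03]
 [-1.000e-04 -1.300e-03 -1.000e+00]]
```

The tray choice is confirmed: round pockets with the ball in the one nearest the robot. The measured sizes match the given ones. The dial is at about (0.563, 0.052), the pointer at about 17.5° and the mark at about -26°, so it needs about 44° clockwise.

apply_moves(deltas=[{"translation": [0.022, 0.044, 0], "turn": [0, 0, 0], "hand": 0.06}, {"translation": [0.022, 0.044, 0], "turn": [0, 0, -0.03], "hand": 0.06}, {"translation": [0.022, 0.044, 0], "turn": [0, 0, -0.03], "hand": 0.06}, {"translation": [0.022, 0.044, 0], "turn": [0, 0, -0.03], "hand": 0.06}, {"translation": [0.022, 0.044, 0], "turn": [0, 0, 0], "hand": 0.06}])

```text
time: 0.6
ee_pos: [0.3481, -0.3541, 0.2368]
eef_rot: [0.989, 0.146, -0.002, -0.002]
ft_force: [0.5, 0.2, 0.1]
width: 0.0615
```

apply_moves(deltas=[{"translation": [0.022, 0.044, 0], "turn": [0, 0, 0], "hand": 0.06}, {"translation": [0.022, 0.044, 0], "turn": [0, 0, 0], "hand": 0.06}, {"translation": [0.022, 0.044, 0], "turn": [0, 0, 0], "hand": 0.06}, {"translation": [0.022, 0.044, 0], "turn": [0, 0, 0], "hand": 0.06}, {"translation": [0.022, 0.044, 0], "turn": [0, 0, 0], "hand": 0.06}])

```text
time: 1.1
ee_pos: [0.4572, -0.1293, 0.2363]
eef_rot: [0.989, 0.145, -0.003, -0.002]
ft_force: [0.9, -1.6, -0.3]
width: 0.0602
```

apply_moves(deltas=[{"translation": [0.024, 0.042, 0], "turn": [0, 0, 0], "hand": 0.06}, {"translation": [0.024, 0.042, 0], "turn": [0, 0, 0], "hand": 0.06}, {"translation": [0.024, 0.042, 0], "turn": [0, 0, 0], "hand": 0.06}, {"translation": [0.024, 0.042, 0], "turn": [0, 0, 0], "hand": 0.06}, {"translation": [0.01, 0.013, 0], "turn": [0, 0, 0.01], "hand": 0.06}])

```text
time: 1.6
ee_pos: [0.565, 0.064, 0.2359]
eef_rot: [0.988, 0.152, -0.003, -0.002]
ft_force: [-0.9, 0.1, -0.4]
width: 0.06
```

Run:
```python
from h import *
s=readout.read_state();c=calibration("wrist");im=camera("wrist");print(s["ee_pos"],s["eef_rot"])
im=im[:,:,::-1].copy()
for p in[(.563,.052,.114),(.563,.192,.076)]:
    q=w2px(c,p);print(q);cv2.drawMarker(im,tuple(int(x) for x in q),(0,0,255),0,12,1)
cv2.imwrite("pics/w1.png",im)
```

```text
[0.56504329 0.06395008 0.23587149] [ 0.98833221  0.1522705  -0.00288335 -0.00219425]
[334.93837127 248.90061012]
[175.44509064 188.01541809]
```

View pics/w1.png

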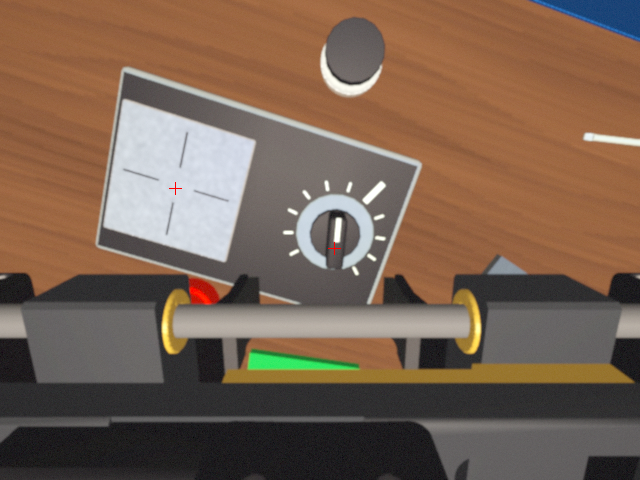

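Run:
```python
from h import *
s=readout.read_state();c=calibration("wrist");im=camera("wrist")[:,:,::-1].copy();print(s["ee_pos"],s["eef_rot"],np.abs(s["joint_vel"]).max())
for u,v,z in[(177,181,.076),(334.5,230,.077),(337,212,.114),(337,247,.114),(124,70,.07),(420,162,.07),(98,244,.07)]:print(px2w(c,u,v,z))
cv2.imwrite("pics/w2.png",cv2.resize(im[150:300,250:440],None,fx=4,fy=4,interpolation=2))
```

```text
[0.56552628 0.06442323 0.2356141 ] [ 0.98820825  0.15307037 -0.00289462 -0.00235408] 0.06863156213055686
[0.56947254 0.19237803 0.076     ]
[0.56993194 0.05375631 0.077     ]
[0.59123022 0.06003738 0.114     ]
[0.56548456 0.05150117 0.114     ]
[0.64100248 0.25237322 0.07      ]
[0.64593119 0.00301292 0.07      ]
[0.49176262 0.2506234  0.07      ]
```

View pics/w2.png

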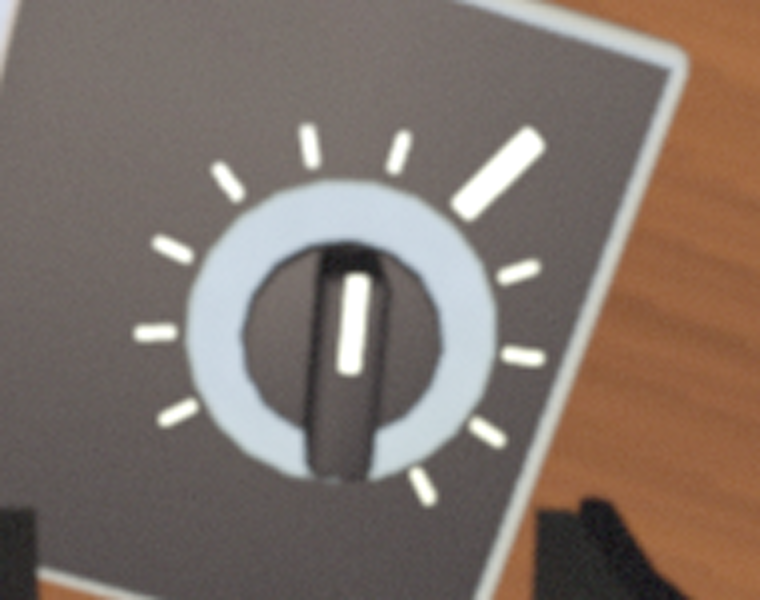

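Run:
```python
from h import *
c=calibration("wrist")
P=lambda u,v,z:px2w(c,250+u/4,150+v/4,z)[:2]
ang=lambda v:np.degrees(np.arctan2(v[1],v[0]))
a,b=P(355,265,.114),P(340,478,.114);print("bar",(a+b)/2,np.linalg.norm(a-b),ang(a-b))
print("ptr line",ang(P(357,275,.114)-P(349,374,.114)))
m0,m1=P(463,212,.0705),P(537,137,.0705);ring=P(341,333,.078);print(m0,m1,ang(m1-m0),ang((m0+m1)/2-ring),ring)
z=P(178,412,.0705);e=P(424,486,.0705);print(ang(z-ring),ang(e-ring))
```

```text
bar [0.56731012 0.04980797] 0.04216669892299149 14.32760565658253
ptr line 13.772638426591715
[0.59859194 0.03206507] [0.61849493 0.02239388] -25.915886124214577 -28.14954645935752 [0.56673847 0.04959773]
136.59778059202054 -134.9579267988577
```

The dial bar is at about (0.567, 0.050), measured 42 mm long as given, at 14.5°. The mark is at about -26.3°.

apply_moves(deltas=[{"translation": [0.001, -0.014, 0], "turn": [0, 0, -0.05], "hand": 0.06}, {"translation": [0, 0, -0.03], "turn": [0, 0, 0], "hand": 0.06}, {"translation": [0, 0, -0.03], "turn": [0, 0, 0], "hand": 0.06}, {"translation": [0, 0, -0.02], "turn": [0, 0, 0], "hand": 0.06}, {"translation": [0, 0, 0], "turn": [0, 0, 0], "hand": 0.06}])

```text
time: 2.2
ee_pos: [0.5646, 0.0357, 0.153]
eef_rot: [0.993, 0.116, -0.004, 0.0]
ft_force: [-0.1, -0.2, 0.2]
width: 0.06
```

apply_moves(deltas=[{"translation": [0.002, 0.013, 0], "turn": [0, 0, 0.015], "hand": 0.06}, {"translation": [0, 0, 0], "turn": [0, 0, 0], "hand": 0.06}])

```text
time: 2.4
ee_pos: [0.5669, 0.0465, 0.1545]
eef_rot: [0.993, 0.121, -0.003, 0.001]
ft_force: [-0.4, 0.8, -0.1]
width: 0.0601
```

apply_moves(deltas=[{"translation": [0, 0.003, -0.02], "turn": [0, 0, 0.003], "hand": 0.06}, {"translation": [0, 0, -0.02], "turn": [0, 0, 0], "hand": 0.06}, {"translation": [0, 0, -0.007], "turn": [0, 0, 0], "hand": 0.06}, {"translation": [0, 0, 0], "turn": [0, 0, 0], "hand": 0.06}])

```text
time: 2.8
ee_pos: [0.5701, 0.0496, 0.1121]
eef_rot: [0.993, 0.121, 0.001, 0.002]
ft_force: [0.2, 0.1, 1.0]
width: 0.0601
```

apply_moves(deltas=[{"translation": [-0.003, 0, -0.004], "turn": [0, 0, 0], "hand": 0.06}, {"translation": [0, 0, 0], "turn": [0, 0, 0], "hand": 0.0}, {"translation": [0, 0, 0], "turn": [0, 0, 0], "hand": 0.0}, {"translation": [0, 0, 0], "turn": [0, 0, 0], "hand": 0.0}, {"translation": [0, 0, 0], "turn": [0, 0, 0], "hand": 0.0}], newtons=15)

```text
time: 3.3
ee_pos: [0.5687, 0.0497, 0.1116]
eef_rot: [0.993, 0.121, 0.003, 0.002]
ft_force: [0.6, 0.1, -0.9]
width: 0.0359
```

apply_moves(deltas=[{"translation": [0, 0, -0.003], "turn": [0, 0, 0], "hand": 0.0}, {"translation": [0, 0, 0], "turn": [0, 0, 0], "hand": 0.0}, {"translation": [0, 0, 0], "turn": [0, 0, 0], "hand": 0.0}, {"translation": [0, 0, 0], "turn": [0, 0, 0], "hand": 0.0}, {"translation": [0, 0, 0], "turn": [0, 0, 0], "hand": 0.0}])

```text
time: 3.8
ee_pos: [0.5678, 0.0533, 0.1084]
eef_rot: [0.992, 0.122, 0.003, 0.0]
ft_force: [-1.2, 0.4, 0.3]
width: 0.0141
```

apply_moves(deltas=[{"translation": [0, 0, 0], "turn": [0, 0, -0.12], "hand": 0.0}, {"translation": [0, 0, 0], "turn": [0, 0, -0.12], "hand": 0.0}, {"translation": [0, 0, 0], "turn": [0, 0, -0.12], "hand": 0.0}, {"translation": [0, 0, 0], "turn": [0, 0, -0.12], "hand": 0.0}, {"translation": [0, 0, 0], "turn": [0, 0, 0], "hand": 0.0}])

```text
time: 4.3
ee_pos: [0.5678, 0.0526, 0.1084]
eef_rot: [0.992, -0.126, 0.003, 0.001]
ft_force: [-0.1, 1.0, 1.0]
width: 0.0138
```

apply_moves(deltas=[{"translation": [0, 0, 0], "turn": [0, 0, -0.1], "hand": 0.0}, {"translation": [0, 0, 0], "turn": [0, 0, -0.1], "hand": 0.0}, {"translation": [0, 0, 0], "turn": [0, 0, 0], "hand": 0.0}, {"translation": [0, 0, 0], "turn": [0, 0, 0], "hand": 0.0}])

```text
time: 4.7
ee_pos: [0.5677, 0.0524, 0.1084]
eef_rot: [0.975, -0.22, 0.002, 0.001]
ft_force: [-0.9, 0.8, 1.5]
width: 0.0135
```

apply_moves(deltas=[{"translation": [0, 0, 0], "turn": [0, 0, -0.02], "hand": 0.0}, {"translation": [0, 0, 0], "turn": [0, 0, 0], "hand": 0.0}, {"translation": [0, 0, 0], "turn": [0, 0, 0], "hand": 0.06}, {"translation": [0, 0, 0], "turn": [0, 0, 0], "hand": 0.06}, {"translation": [0, 0, 0], "turn": [0, 0, 0], "hand": 0.06}])

```text
time: 5.2
ee_pos: [0.5678, 0.052, 0.1082]
eef_rot: [0.974, -0.227, 0.002, 0.001]
ft_force: [-0.2, -0.6, -0.4]
width: 0.0303
```

apply_moves(deltas=[{"translation": [0, 0, 0.03], "turn": [0, 0, 0], "hand": 0.06}, {"translation": [0, 0, 0.04], "turn": [0, 0, 0], "hand": 0.06}, {"translation": [0, 0, 0.04], "turn": [0, 0, 0], "hand": 0.06}, {"translation": [0, 0, 0], "turn": [0, 0, 0], "hand": 0.06}, {"translation": [0, 0, 0], "turn": [0, 0, 0], "hand": 0.06}])

```text
time: 5.7
ee_pos: [0.5663, 0.0515, 0.2207]
eef_rot: [0.974, -0.226, 0.001, 0.002]
ft_force: [0.5, -0.7, -1.3]
width: 0.0594
```

Run:
```python
from h import *
s=readout.read_state();c=calibration("wrist");im=camera("wrist")[:,:,::-1].copy();print(s["ee_pos"],s["eef_rot"],np.abs(s["joint_vel"]).max())
q=w2px(c,(.567,.051,.09));x,y=[int(v) for v in q];x0,y0=max(x-95,0),max(y-75,0);print(x0,y0)
cv2.imwrite("pics/w3.png",cv2.resize(im[y0:y0+150,x0:x0+190],None,fx=4,fy=4,interpolation=2))
import pickle;pickle.dump((c,x0,y0),open("w3.pkl","wb"))
```

```text
[0.56633497 0.05147986 0.22073649] [ 0.97409504 -0.2261301   0.00107612  0.00169184] 0.04243542179890984
224 164
```

View pics/w3.png

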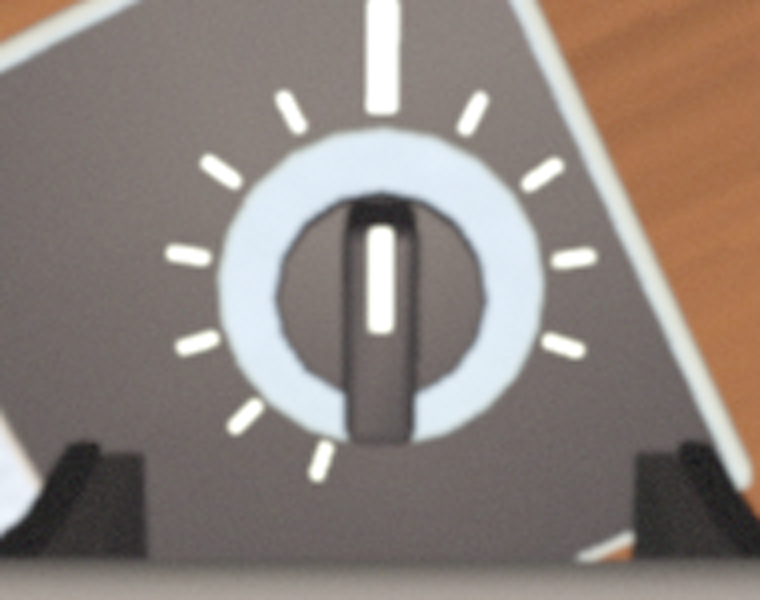

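The pointer lies in line with the long mark (columns 380 and 382), so the dial is set. Next is the tray.

apply_moves(deltas=[{"translation": [-0.011, -0.04, 0], "turn": [0, 0, 0.05], "hand": 0.06}, {"translation": [-0.011, -0.04, 0], "turn": [0, 0, 0.05], "hand": 0.06}, {"translation": [-0.011, -0.04, 0], "turn": [0, 0, 0.05], "hand": 0.06}, {"translation": [-0.011, -0.035, 0], "turn": [0, 0, 0.05], "hand": 0.06}, {"translation": [-0.008, -0.02, 0], "turn": [0, 0, 0], "hand": 0.06}])

```text
time: 6.25
ee_pos: [0.5101, -0.1243, 0.2148]
eef_rot: [0.993, -0.119, -0.003, 0.0]
ft_force: [1.1, -0.1, 0.3]
width: 0.0595
```

apply_moves(deltas=[{"translation": [0, 0, 0], "turn": [0, 0, 0], "hand": 0.06}, {"translation": [0, 0, 0], "turn": [0, 0, 0], "hand": 0.06}])

```text
time: 6.45
ee_pos: [0.508, -0.1278, 0.2125]
eef_rot: [0.993, -0.122, -0.004, 0.0]
ft_force: [-0.5, 1.4, -0.0]
width: 0.0596
```

Run:
```python
from h import *
s=readout.read_state();c=calibration("wrist");im=camera("wrist")[:,:,::-1].copy();print(s["ee_pos"],s["eef_rot"],np.abs(s["joint_vel"]).max())
q=w2px(c,(.511,-.155,.05));print(q)
cv2.imwrite("pics/w4.png",im)
import pickle;pickle.dump(c,open("w4.pkl","wb"))
```

```text
[ 0.50799281 -0.12778144  0.21249182] [ 9.92527305e-01 -1.21944243e-01 -4.35719468e-03  4.06257575e-04] 0.016752059624345526
[349.45815645 219.11432381]
```

View pics/w4.png

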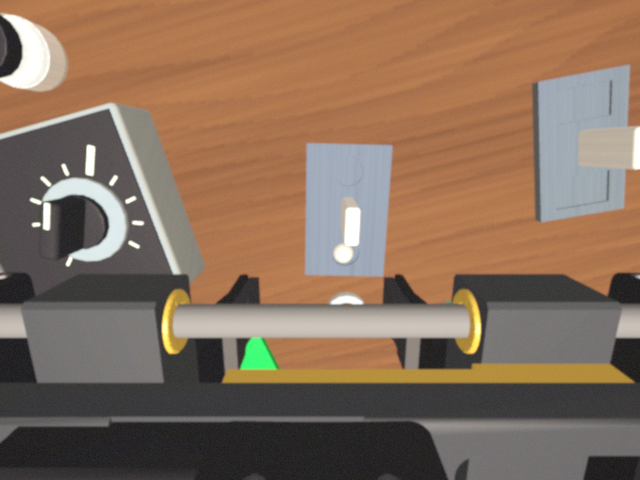

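Run:
```python
from h import *;import pickle
c=pickle.load(open("w4.pkl","rb"))
im=cv2.imread("pics/w4.png")
ang=lambda v:np.degrees(np.arctan2(v[1],v[0]))
t=[px2w(c,u,v,.01)[:2] for u,v in((306,144),(391,145),(384,276),(305,275))]
print(np.mean(t,0),[np.linalg.norm(t[i]-t[i-1]) for i in range(4)],ang(t[0]-t[3]),ang(t[1]-t[2]))
m=(im[190:250,338:365].min(2)>215).astype(np.uint8)
n,l,st,ce=cv2.connectedComponentsWithStats(m);print(st,ce+[338,190])
for u,v in((346,200),(359,245),(352,221)):print(px2w(c,u,v,.075))
print(px2w(c,344,254,.02))
```

```text
[ 0.50893208 -0.15476449] [np.float64(0.12917856779369127), np.float64(0.07904160260864557), np.float64(0.1294230651246551), np.float64(0.08092093793500815)] -15.017436454258702 -14.184798984026118
[[   0    0   27   60 1029]
 [   0   18   23   42  591]] [[350.84742468 214.57823129]
 [351.26565144 228.06937394]]
[ 0.53188566 -0.15490265  0.075     ]
[ 0.49362499 -0.15696795  0.075     ]
[ 0.51436305 -0.15579764  0.075     ]
[ 0.47201977 -0.1431585   0.02      ]
```

apply_moves(deltas=[{"translation": [0.002, -0.025, 0], "turn": [0, 0, -0.01], "hand": 0.06}, {"translation": [0, 0, 0], "turn": [0, 0, 0], "hand": 0.06}, {"translation": [0, 0, -0.04], "turn": [0, 0, 0], "hand": 0.06}, {"translation": [0, 0, -0.03], "turn": [0, 0, 0], "hand": 0.06}, {"translation": [0, 0, 0], "turn": [0, 0, 0], "hand": 0.06}])

```text
time: 7.0
ee_pos: [0.5128, -0.1458, 0.14]
eef_rot: [0.993, -0.122, -0.004, -0.001]
ft_force: [-0.1, -0.2, 0.5]
width: 0.0599
```

apply_moves(deltas=[{"translation": [-0.002, -0.009, 0], "turn": [0.006, 0.002, -0.01], "hand": 0.06}, {"translation": [0, 0, 0], "turn": [0, 0, 0], "hand": 0.06}, {"translation": [0, 0, -0.03], "turn": [0, 0, 0], "hand": 0.06}, {"translation": [0, 0, -0.02], "turn": [0, 0, 0], "hand": 0.06}, {"translation": [0, 0, 0], "turn": [0, 0, 0], "hand": 0.06}])

```text
time: 7.5
ee_pos: [0.5151, -0.1543, 0.0956]
eef_rot: [0.992, -0.126, -0.001, -0.004]
ft_force: [-1.0, 0.2, 0.7]
width: 0.0603
```

apply_moves(deltas=[{"translation": [-0.004, 0, -0.01], "turn": [0, 0, 0], "hand": 0.06}, {"translation": [0, 0, -0.02], "turn": [0, 0, 0], "hand": 0.06}, {"translation": [0, 0, -0.008], "turn": [0, 0, 0], "hand": 0.06}, {"translation": [0, 0, 0], "turn": [0, 0, 0], "hand": 0.06}])

```text
time: 7.9
ee_pos: [0.5136, -0.1552, 0.0613]
eef_rot: [0.992, -0.127, 0.003, -0.003]
ft_force: [0.5, 0.3, 0.2]
width: 0.0601
```

apply_moves(deltas=[{"translation": [-0.003, 0, -0.004], "turn": [-0.005, 0.007, 0], "hand": 0.06}, {"translation": [0, 0, 0], "turn": [0, 0, 0], "hand": 0.035}, {"translation": [0, 0, 0], "turn": [0, 0, 0], "hand": 0.02}, {"translation": [0, 0, 0], "turn": [0, 0, 0], "hand": 0.018}, {"translation": [0, 0, 0], "turn": [0, 0, 0], "hand": 0.018}], newtons=10)

```text
time: 8.4
ee_pos: [0.5119, -0.1555, 0.06]
eef_rot: [0.992, -0.127, 0.001, 0.001]
ft_force: [-0.2, -0.3, 0.2]
width: 0.0361
```

apply_moves(deltas=[{"translation": [0, 0, 0], "turn": [0, 0, 0], "hand": 0.012}, {"translation": [0, 0, 0], "turn": [0, 0, 0], "hand": 0.008}, {"translation": [0, 0, 0], "turn": [0, 0, 0], "hand": 0.0}, {"translation": [0, 0, 0], "turn": [0, 0, 0], "hand": 0.0}, {"translation": [0, 0, 0], "turn": [0, 0, 0], "hand": 0.0}])

```text
time: 8.9
ee_pos: [0.5121, -0.1555, 0.0603]
eef_rot: [0.992, -0.126, 0.001, 0.001]
ft_force: [-1.1, -0.4, 0.2]
width: 0.0119
```

apply_moves(deltas=[{"translation": [0, 0, 0], "turn": [0, 0, 0], "hand": 0.0}, {"translation": [0, 0, 0], "turn": [0, 0, 0], "hand": 0.0}, {"translation": [0, 0, 0], "turn": [0, 0, 0], "hand": 0.0}], newtons=30)

```text
time: 9.2
ee_pos: [0.5122, -0.1555, 0.0603]
eef_rot: [0.992, -0.127, 0.001, 0.001]
ft_force: [-0.3, 0.5, 0.4]
width: 0.0117
```

apply_moves(deltas=[{"translation": [0, 0, 0.006], "turn": [0, 0, 0], "hand": 0.0}, {"translation": [0, 0, 0.01], "turn": [0, 0, 0], "hand": 0.0}, {"translation": [0, 0, 0.01], "turn": [0, 0, 0], "hand": 0.0}, {"translation": [0, 0, 0.01], "turn": [0, 0, 0], "hand": 0.0}, {"translation": [0, 0, 0.01], "turn": [0, 0, 0], "hand": 0.0}])

```text
time: 9.7
ee_pos: [0.5107, -0.1552, 0.1085]
eef_rot: [0.992, -0.126, -0.0, 0.0]
ft_force: [-0.3, -0.2, -3.1]
width: 0.0117
```

apply_moves(deltas=[{"translation": [0, 0, 0.014], "turn": [0, 0, 0], "hand": 0.0}, {"translation": [0, 0, 0.018], "turn": [0, 0, 0], "hand": 0.0}, {"translation": [0, 0, 0.018], "turn": [0, 0, 0], "hand": 0.0}, {"translation": [0, 0, 0.018], "turn": [0, 0, 0], "hand": 0.0}, {"translation": [0, 0, 0.018], "turn": [0, 0, 0], "hand": 0.0}])

```text
time: 10.2
ee_pos: [0.51, -0.1549, 0.2018]
eef_rot: [0.992, -0.126, -0.0, 0.0]
ft_force: [-0.3, -0.4, -2.3]
width: 0.0115
```

apply_moves(deltas=[{"translation": [0, 0, 0.01], "turn": [0, 0, 0], "hand": 0.0}, {"translation": [0, 0, 0.004], "turn": [0, 0, 0], "hand": 0.0}, {"translation": [0, 0, 0], "turn": [0, 0, 0], "hand": 0.0}, {"translation": [0.001, 0.004, 0], "turn": [0, 0, 0], "hand": 0.0}, {"translation": [0.002, 0.008, 0], "turn": [0, 0, 0], "hand": 0.0}])

```text
time: 10.7
ee_pos: [0.5135, -0.1433, 0.2192]
eef_rot: [0.992, -0.127, 0.001, 0.001]
ft_force: [-0.2, 0.2, -3.0]
width: 0.0115
```

apply_moves(deltas=[{"translation": [0.003, 0.01, 0], "turn": [0, 0, 0], "hand": 0.0}, {"translation": [0.003, 0.01, 0], "turn": [0, 0, 0], "hand": 0.0}, {"translation": [0.003, 0.01, 0], "turn": [0, 0, 0], "hand": 0.0}, {"translation": [0.003, 0.01, 0], "turn": [0, 0, 0], "hand": 0.0}, {"translation": [0.003, 0.01, 0], "turn": [0, 0, 0], "hand": 0.0}])

```text
time: 11.2
ee_pos: [0.529, -0.0872, 0.2173]
eef_rot: [0.992, -0.126, -0.0, 0.0]
ft_force: [0.6, -0.5, -2.3]
width: 0.0118
```

apply_moves(deltas=[{"translation": [0.003, 0.011, 0], "turn": [0, 0, 0], "hand": 0.0}, {"translation": [0.003, 0.011, 0], "turn": [0, 0, 0], "hand": 0.0}, {"translation": [0.003, 0.011, 0], "turn": [0, 0, 0], "hand": 0.0}, {"translation": [0.003, 0.011, 0], "turn": [0, 0, 0], "hand": 0.0}, {"translation": [0.003, 0.011, 0], "turn": [0, 0, 0], "hand": 0.0}])

```text
time: 11.7
ee_pos: [0.5454, -0.0268, 0.2174]
eef_rot: [0.992, -0.126, -0.0, 0.0]
ft_force: [0.2, -0.1, -2.9]
width: 0.0119
```

apply_moves(deltas=[{"translation": [0.003, 0.011, 0], "turn": [0, 0, 0], "hand": 0.0}, {"translation": [0.003, 0.011, 0], "turn": [0, 0, 0], "hand": 0.0}, {"translation": [0.003, 0.011, 0], "turn": [0, 0, 0], "hand": 0.0}, {"translation": [0.003, 0.011, 0], "turn": [0, 0, 0], "hand": 0.0}, {"translation": [0.003, 0.011, 0], "turn": [0, 0, 0], "hand": 0.0}])

```text
time: 12.2
ee_pos: [0.5617, 0.0331, 0.2173]
eef_rot: [0.992, -0.126, -0.0, 0.0]
ft_force: [-0.6, -1.0, -2.7]
width: 0.0117
```

apply_moves(deltas=[{"translation": [0.003, 0.011, 0], "turn": [0, 0, 0], "hand": 0.0}, {"translation": [0.003, 0.011, 0], "turn": [0, 0, 0], "hand": 0.0}, {"translation": [0.003, 0.011, 0], "turn": [0, 0, 0], "hand": 0.0}, {"translation": [0.003, 0.011, 0], "turn": [0, 0, 0], "hand": 0.0}, {"translation": [0.003, 0.011, 0], "turn": [0, 0, 0], "hand": 0.0}])

```text
time: 12.7
ee_pos: [0.578, 0.0931, 0.2172]
eef_rot: [0.992, -0.126, -0.0, 0.0]
ft_force: [-0.9, -0.6, -2.6]
width: 0.0117
```

Remaining distance is (0.030, 0.088).

apply_moves(deltas=[{"translation": [0.004, 0.011, 0], "turn": [0, 0, 0], "hand": 0.0}, {"translation": [0.004, 0.011, 0], "turn": [0, 0, 0], "hand": 0.0}, {"translation": [0.004, 0.01, 0], "turn": [0, 0, 0], "hand": 0.0}, {"translation": [0.003, 0.009, 0], "turn": [0, 0, 0], "hand": 0.0}, {"translation": [0.003, 0.008, 0], "turn": [0, 0, 0], "hand": 0.0}])

```text
time: 13.2
ee_pos: [0.5976, 0.147, 0.217]
eef_rot: [0.992, -0.126, -0.0, 0.0]
ft_force: [-0.3, 1.2, -2.7]
width: 0.0115
```

apply_moves(deltas=[{"translation": [0.002, 0.007, 0], "turn": [0, 0, 0], "hand": 0.0}, {"translation": [0.002, 0.006, 0], "turn": [0, 0, 0], "hand": 0.0}, {"translation": [0.001, 0.004, 0], "turn": [0, 0, 0], "hand": 0.0}, {"translation": [0, 0.002, 0], "turn": [0, 0, 0], "hand": 0.0}, {"translation": [0, 0, 0], "turn": [0, 0, 0], "hand": 0.0}])

```text
time: 13.7
ee_pos: [0.6032, 0.1686, 0.2168]
eef_rot: [0.992, -0.126, -0.0, 0.0]
ft_force: [0.4, 0.9, -2.3]
width: 0.0118
```

apply_moves(deltas=[{"translation": [0.001, 0.004, 0], "turn": [0, 0, 0], "hand": 0.0}, {"translation": [0.001, 0.005, -0.004], "turn": [0, 0, 0], "hand": 0.0}, {"translation": [0.001, 0.004, -0.007], "turn": [0, 0, 0], "hand": 0.0}, {"translation": [0, 0.002, -0.007], "turn": [0, 0, 0], "hand": 0.0}, {"translation": [0, 0, -0.006], "turn": [0, 0, 0], "hand": 0.0}])

```text
time: 14.2
ee_pos: [0.6067, 0.1841, 0.1915]
eef_rot: [0.992, -0.126, 0.0, 0.0]
ft_force: [-1.0, -0.3, -2.6]
width: 0.012
```

apply_moves(deltas=[{"translation": [0.001, 0, -0.004], "turn": [0, 0, 0], "hand": 0.0}, {"translation": [0, 0, -0.002], "turn": [0, 0, 0], "hand": 0.0}, {"translation": [0, 0, 0], "turn": [0, 0, 0], "hand": 0.0}, {"translation": [0, 0, 0], "turn": [0, 0, 0], "hand": 0.0}, {"translation": [0, 0, 0], "turn": [0, 0, 0], "hand": 0.0}])

```text
time: 14.7
ee_pos: [0.6073, 0.1833, 0.1834]
eef_rot: [0.992, -0.126, -0.001, 0.001]
ft_force: [-0.6, -0.6, -2.2]
width: 0.012
```

Run:
```python
from h import *
s=readout.read_state();print(s["ee_pos"],s["eef_rot"],s["width"],np.abs(s["joint_vel"]).max())
S=camera("scene")[:,:,::-1];T=camera("top")[:,:,::-1]
cv2.imwrite("pics/S1.png",S);cv2.imwrite("pics/T1.png",T)
o=np.vstack([cv2.resize(T[190:290,225:425],(600,300),interpolation=2),cv2.resize(S[200:320,290:530],(600,300),interpolation=2)])
cv2.imwrite("pics/end.png",o)
for n in("scene","top"):
  c=calibration(n);print(n,[w2px(c,p) for p in((.566,.192,.1445),(.566,.192,.076))])
```

```text
[0.60734358 0.18328502 0.18338933] [ 9.91967278e-01 -1.26489096e-01 -8.62763102e-04  8.26506714e-04] 0.012001623911706503 0.0031347419130681457
scene [array([398.75806919, 245.87940933]), array([394.91956152, 264.12078706])]
top [array([251.08187045, 222.74789358]), array([253.73011912, 225.60864472])]
```

View pics/end.png

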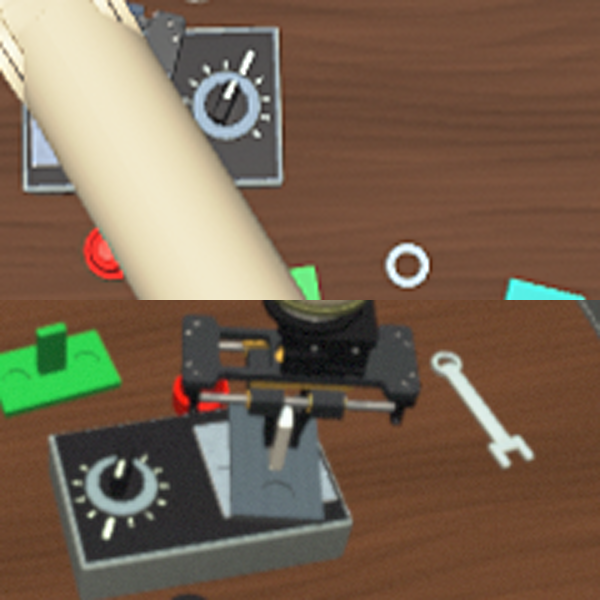

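The top view shows the pointer in line with the mark and the tray over the plate. The fin or the arm hides the ball, so I'll check it with the wrist camera.

Run:
```python
from h import *
c=calibration("wrist");im=camera("wrist")[:,:,::-1]
cv2.imwrite("pics/w5.png",im)
print(w2px(c,(.566,.192,.1435)),readout.read_state()["ee_pos"])
c=calibration("scene");print(w2px(c,(.567,.052,.114)))
```

```text
[323.20623008 350.3521718 ] [0.60735863 0.18332586 0.1834559 ]
[338.51385879 263.42287813]
```

View pics/w5.png

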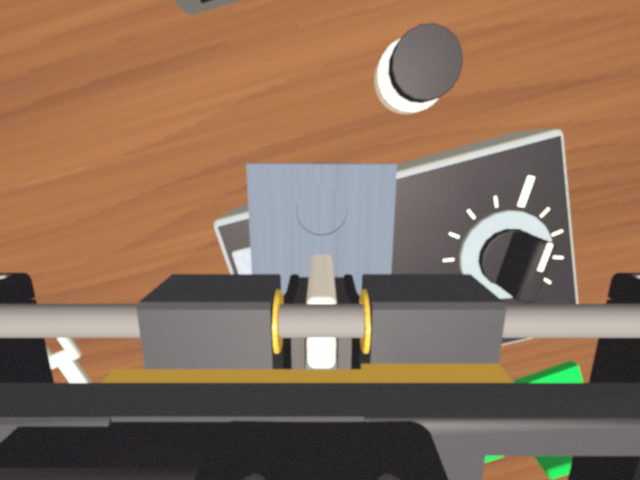

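Run:
```python
from h import *
s=readout.read_state();c=calibration("wrist");p=s["ee_pos"]
a=np.radians(-14.6);x=np.array([np.cos(a),np.sin(a),0]);y=np.array([-x[1],x[0],0])
o=p+np.array([-.003,.0005,-.0603])
for k in((65,40),(65,-40)):print(w2px(c,o+x*k[0]/1e3+y*k[1]/1e3+[0,0,.01]))
print("tray z over coil",o[2]-.076,"ball",(o-x*.04)[:2],s["ft_force"],np.abs(s["joint_vel"]).max())
```

```text
[244.58615823 163.22635995]
[396.44254376 163.60729301]
tray z over coil 0.047155898921611414 ball [0.56565026 0.19390863] [ 0.03022769 -0.37904231 -2.71558612] 0.0016182120227827604
```

The predicted tray corners, (245,163) and (396,164), match the seen ones, (247,164) and (396,164). The tray is level and has not slipped, so I'm handing in.

```bash
python3 -c "
from bench import order;print(order.close_job())"
```

```text
the job is handed in; nothing more can be done
None
```

I turned the dial about 40° clockwise onto the long mark. Then I gripped the tray by its fin, lifted it and carried it level over the coil plate, and handed the job in at about 15 s while still holding it.

**What the last checks showed:**
- **Dial:** in the wrist close-up the pointer lined up with the long mark, and the last top view still shows it there.
- **Tray:** it was still and level. Its visible corners were within about 2 px of where they should be. Its underside was computed at 47 mm above the plate.
- **Ball position:** I computed it at (0.566, 0.194). The plate's middle measured (0.563, 0.192) from the top camera and (0.569, 0.192) from the wrist camera. That 6 mm disagreement is well inside the 25 mm tolerance.

**Not confirmed:** I could not see the ball at the end because the fin and gripper hid it. I infer it stayed in its pocket from the slow, level carry and the steady load of about 2.7 N. That load is close to the tray and ball together (2.8 N), but too noisy to prove the ball is there.

I did not measure the other items afterwards. I felt no unexpected force, and those still in view looked undisturbed.

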